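# Clear the stop and hold the model clamp open

### The job

The dental lab's model station has halted: push the red mushroom stop fully down, let it spring back up, then turn its head clockwise (seen from above) as far as it goes to reset it and let go of it. After that, pull the model clamp's spring-return jaw open by its teal fin until the red pointers lie inside the green mark, and finish with the robot still holding it steadily there, because it would spring shut, so that the next plaster model can be set in. Leave the models, jars and tools around it where they stand.

Things in the scene. Friction and masses are not known exactly. Their poses are not given: they have to be found in the camera images.
- head (a point): centre of the red round mushroom head of the stop, half-way up the part to grip: 42 mm across, 26 mm tall (underside 12 mm below this point, slightly domed top 14 mm above). It can be gripped across its sides from above, at any angle. A white line on its top shows its turn and points at the white tick on the box when reset. The axes turn with the head; z is up
- head_top (a point): middle of the top of the mushroom head, where it is pressed
- press (a joint): downward travel of the mushroom head in m: 0 up, 0.007 fully down; a spring pushes it back up (2.5 N at the start, 6 N fully down)
- turn (a joint): turn of the mushroom head about the vertical in rad, clockwise from above positive: 1.3 at its end stop (reset), starts at 0 to 0.4; light friction (0.05 N m), it stays where it is left
- fin (a point): grip point of the jaw's teal upright fin: 12 mm thick along its x, 34 mm wide along its y, 62 mm tall; this point is 26 mm below the fin's top and 36 mm above the steel carriage it stands on. x is the clamp's long axis: the jaw opens along -x (roughly towards the robot); z is up. Can be gripped from above, across its thickness or its width
- pointer (a point): middle between the two red pointer bars at the foot of the jaw carriage, 30 mm from the fin's middle in +x, on the top of the clamp's bed (28 mm high); the bars (3 mm wide) stick out sideways 24 to 50 mm either side of it. Moves with the jaw
- mark (a point): middle between the two green mark patches on the bed's edges (each 16 mm long along the clamp, 41 mm either side of this point). Stays still; same axes as the clamp. It is set at another place along the bed each time: the pointer is in the mark when its x in this frame is within 7.5 mm of zero
- jaw (a joint): opening of the jaw in m: 0 shut (start), 0.08 at its end stop, which lies beyond the mark; a spring pulls it shut with 4 N at 0, growing by 1 N per 10 mm
- mark_set (a joint): jaw opening, in m, at which the pointers are centred in the green mark (0.03 to 0.06)
- station: fixed yellow box that carries the stop, 100 x 100 mm, 55 mm tall, origin in the middle of its underside. The head's underside is 22 mm above the box's top, on a thin stem (26 mm across)
- clamp: fixed aluminium bed of the clamp, 260 mm along its x, 110 mm wide, 28 mm high, origin in the middle of its underside (below the fin when the jaw is shut). A fixed jaw block 58 mm high stands at its +x end. The moving jaw block (40 mm above the bed, on the carriage) begins 75 mm from the fin's middle on the +x side; nothing stands on the -x side
- model: bystander, leave alone: horseshoe plaster tooth model on a round 64 mm base, 27 mm tall, standing just beyond the clamp's fixed jaw; origin in the middle of its underside
- model2: bystander, leave alone: a second plaster model, the same; origin in the middle of its underside
- glaze: bystander, leave alone: small glaze jar with blue cap, 32 mm across, 55 mm tall, standing just beyond the stop box; origin in the middle of its underside
- stain: bystander, leave alone: small amber stain bottle, 28 mm across, 60 mm tall; origin in the middle of its underside
- bowl: bystander, leave alone: white mixing bowl, 70 mm across, 35 mm tall; origin in the middle of its underside
- spatula: bystander, leave alone: steel spatula about 170 mm long, lying between the robot and the clamp and stop box
- pot: bystander, leave alone: orange cup, 66 mm across, 80 mm tall; origin in the middle of its underside
Not all that is in view belongs to the job. There is more than one size of the station; the one meant has the size given above.

How it is judged:
By the outcome, as a careful person would: the job done as asked, in the order asked, and still so for the second after the job is handed in, while the arm keeps its last pose, push and grip.
It also fails if it takes over 53 s, if anything falls off the work surface, if the arm or the gripper's body presses on something with over 40 N, if the wrist force passes 120 N, or if a joint passes its speed limit or range.

### The arm

A 7-joint arm with a two-finger parallel gripper is mounted at the origin on the work surface. World frame = base frame: x ahead of the robot, y to its left, z up, the work surface at z = 0. Lengths are in m, angles in rad, forces in N, time in s.
With the tool pointing down it reaches from about 0.425 to 0.925 m from the base axis. Payload 6.8 kg.
Tool frame: the origin (TCP) lies at the very end of the fingers, on their centre line; the grasp point (between the pads) lies 19 mm behind it; x points along the fingers, y is the direction in which the jaws open and shut, and the axes are right-handed (so a half turn about x gives the same grasp; the last joint's range is limited). The gripper opens to 85 mm and grips with 20 to 120 N. Pads are 22 mm wide; open, the fingers measure 114 mm over their backs; the gripper's body (76 mm by 85 mm) begins 54 mm behind the grasp point. The pads swing forward as they close: fully open they stand 13 mm farther back than shut.
Start: joints at [1.142, 0.477, 0.022, 1.555, -0.011, 1.109, -0.083], TCP at [0.213, -0.641, 0.199] pointing down, gripper open.
Joint ranges: [-2.96, 2.96], [-0.34, 2.1], [-1.41, 1.46], [0.24, 2.44], [-1.37, 4.51], [0.17, 1.92], [-2.96, 2.96]. Speed limits (rad/s): [2.39, 2.39, 3.14, 3.14, 3.14, 3.14, 3.14].

### API

Orientations are given as a unit quaternion [x, y, z, w].
In Python, from station import * gives the robot as it stands.
- The arm moves only by the tool move_arm, never from a script. Its argument "increments" is a list of rows, each a list of 7 numbers: the shift along the tool's x, y, z in mm, then the turn, a rotation vector about the tool's x, y, z in degrees, then the opening, from 0 (shut) to 1 (fully open). A call has 1 to 5 rows; each row is the pose to reach, as a shift and turn from the pose measured when the call began, along the tool's axes at that moment; what a row does not reach only later rows make up. A row lasts 1/10 s, in which the tool goes at most 50 mm and 8.59 degrees, less where a joint would pass 70% of its speed; a pose out of reach is approached as far as the arm can. A call with a gripper value outside its range is refused whole. The fingers move at their own pace and stop on an object; "squeeze" is the grip in N (left out, the last holds). Time passes only in rows, so rows that repeat a pose let the fingers close. It gives the time, the measured TCP pose, the force and the opening at its end, in the units of the state.
- get_obs(): the state, without advancing time (a new reading comes with each control period).
- grab_frame(name): name is "side" or "top"; returns the picture (420x560x3 uint8, blue, green, red); there is no depth.
- camera_params(name): a dict with "camera_matrix" (3x3 intrinsics, pixels), "extrinsics" (4x4, takes a point from camera to world coordinates). Camera axes: x right, y up, looking along -z (the intrinsics and any distortion apply to the point x, -y, -z); pixel columns grow to the right and rows downward; lengths in m; the calibration is good to about 2 mm. A picture is of the moment at which its call begins. camera_params takes no time and is no camera call.
- hand_in(): hands the job in, once; it reports no verdict.
The state is a dict: "time_s": time; "q": joint angles; "dq": joint speeds; "tau": joint torques, N m; "tcp_pos": TCP position; "eef_rot": TCP orientation; "contact_force": force on the tool from outside, world axes, zero at the start; "wrist_torque": the same for the moment, N m; "grip_width": finger opening in m.
Only numpy, scipy, OpenCV 4.12 (cv2) and the standard library are available. Lean on these libraries where they do the work, as an engineer would, in place of code of your own. Each camera call takes 0.05 s, during which the arm holds its last target.

## Working session

There is one attempt and no reset: what is moved stays moved. The work goes in short steps, Python scripts to look and compute and a tool call to move; the robot and the scene stay as the last step left them, time stands still between calls to the robot, and variables do not carry over. Pictures are saved under pics/ and viewed, and the job is handed in when it is done.

Besides the shell and the picture viewer there is one more tool, called after "Emit:" as name([rows], argument=value, ...), one row to a line, values as JSON. move_arm: Moves the arm, as the interface text tells. Its arguments: {"type":"object","properties":{"increments":{"type":"array"},"squeeze":{"type":"number"}},"required":["increments"]}

```bash
mkdir -p pics; ls
python3 - <<'E'
from station import *
import cv2,numpy as np
o=get_obs();print(o)
for n in("side","top"):
    cv2.imwrite(f"pics/{n}0.png",grab_frame(n));p=camera_params(n);print(n,p)
E
```

```text
pics
{'time_s': 0.0, 'q': array([ 1.14194427,  0.47780446,  0.02234263,  1.55646429, -0.01152011,
        1.10930309, -0.08313327]), 'dq': array([-6.21966336e-04, -1.07798718e-03, -2.37322850e-04, -2.17787943e-03,
       -7.19759978e-04,  1.48934483e-03, -7.99934809e-06]), 'tau': array([ 1.34506545e-04, -5.96452618e+01,  1.60788953e+00, -2.81190097e+01,
        1.23952710e-02,  9.39824298e-03,  1.81627172e-05]), 'tcp_pos': array([ 0.21259059, -0.63995069,  0.19751748]), 'eef_rot': array([-0.69788701, -0.11354712,  0.69818042, -0.11227144]), 'contact_force': array([ 0.28234637, -0.65773151,  0.3095717 ]), 'wrist_torque': array([ 0.00604971, -0.03770713,  0.00145295]), 'grip_width': 0.085305550026603}
side {'camera_matrix': array([[510.76169001,   0.        , 284.72339529],
       [  0.        , 510.76169001, 204.82365366],
       [  0.        ,   0.        ,   1.        ]]), 'extrinsics': array([[-0.99203427,  0.07445315, -0.10161066,  0.44573516],
       [-0.12556207, -0.51972384,  0.84505698,  1.10423654],
       [ 0.01010767,  0.85108393,  0.52493235,  0.7659157 ],
       [ 0.        ,  0.        ,  0.        ,  1.        ]])}
top {'camera_matrix': array([[465.85760324,   0.        , 270.31855677],
       [  0.        , 465.85760324, 214.42233601],
       [  0.        ,   0.        ,   1.        ]]), 'extrinsics': array([[-1.82298959e-02,  9.90526304e-01, -1.36107721e-01,
         4.06496512e-01],
       [-9.99609297e-01, -2.09409210e-02, -1.85129811e-02,
        -1.57694980e-05],
       [-2.11878158e-02,  1.35717054e-01,  9.90521054e-01,
         1.36443807e+00],
       [ 0.00000000e+00,  0.00000000e+00,  0.00000000e+00,
         1.00000000e+00]])}
```

View pics/side0.png

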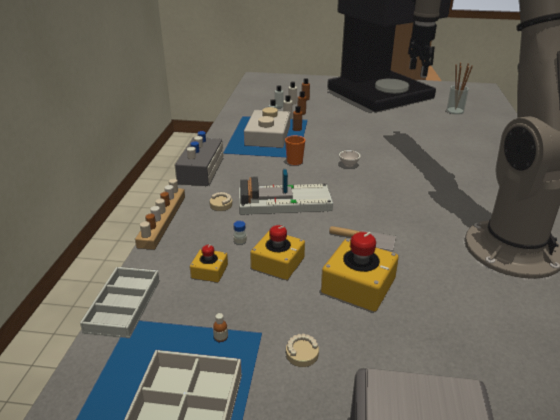

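View pics/top0.png

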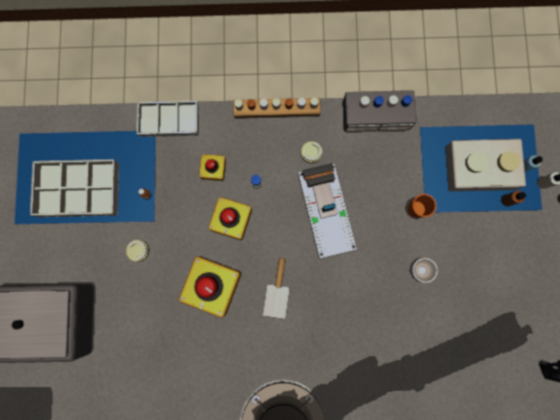

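Stop candidates in the top view: the small box at (211,167), the medium one at (229,217) and the large one at (207,287). I'll measure their sizes and the clamp, and make close crops.

```bash
cat > h.py <<'E'
import cv2,numpy as np
from station import *
def ray(n,uv):
    p=camera_params(n);K=p["camera_matrix"];E=p["extrinsics"]
    d=np.array([(uv[0]-K[0,2])/K[0,0],-(uv[1]-K[1,2])/K[1,1],-1.0])
    return E[:3,3],E[:3,:3]@d
def onz(n,uv,z):
    o,d=ray(n,uv);return o+d*(z-o[2])/d[2]
def tri(uvt,uvs):
    o1,d1=ray("top",uvt);o2,d2=ray("side",uvs)
    A=np.stack([d1,-d2],1);s=np.linalg.lstsq(A,o2-o1,rcond=None)[0]
    a=o1+d1*s[0];b=o2+d2*s[1];return (a+b)/2,np.linalg.norm(a-b)
def proj(n,P):
    p=camera_params(n);K=p["camera_matrix"];E=p["extrinsics"]
    c=E[:3,:3].T@(np.asarray(P)-E[:3,3]);return np.array([K[0,0]*c[0]/-c[2]+K[0,2],K[1,1]*-c[1]/-c[2]+K[1,2]])
def blobs(im,lo,hi,amin=8):
    h=cv2.cvtColor(im,cv2.COLOR_BGR2HSV);m=cv2.inRange(h,np.array(lo),np.array(hi))
    if lo[0]==0 and hi[0]<=8: m|=cv2.inRange(h,np.array([172,lo[1],lo[2]]),np.array([180,hi[1],hi[2]]))
    c,_=cv2.findContours(m,cv2.RETR_EXTERNAL,cv2.CHAIN_APPROX_NONE)
    return [x for x in c if cv2.contourArea(x)>=amin],m
E
python3 - <<'E'
from h import *
T=cv2.imread("pics/top0.png");S=cv2.imread("pics/side0.png")
for n,im in(("top",T),("side",S)):
    for nm,lo,hi in(("yel",(18,120,90),(32,255,255)),("red",(0,150,60),(6,255,255)),("green",(50,120,60),(75,255,255)),("teal",(82,100,30),(104,255,255))):
        for c in blobs(im,lo,hi,4)[0]:
            r=cv2.minAreaRect(c)
            s=""
            if nm=="yel" and n=="top":
                b=cv2.boxPoints(r);P=np.array([onz(n,x,.055) for x in b])
                s=f"ctr {P.mean(0).round(4)} sides {np.linalg.norm(P[1]-P[0]):.3f} {np.linalg.norm(P[2]-P[1]):.3f} ang {np.degrees(np.arctan2(*(P[1]-P[0])[[1,0]])):.1f}"
            print(n,nm,np.round(r[0],1),np.round(r[1],1),round(r[2],1),cv2.contourArea(c),s)
a=cv2.resize(T[150:270,180:300],None,fx=5,fy=5,interpolation=cv2.INTER_CUBIC);cv2.imwrite("pics/c1.png",a)
a=cv2.resize(T[150:270,270:390],None,fx=5,fy=5,interpolation=cv2.INTER_CUBIC);cv2.imwrite("pics/c2.png",a)
a=cv2.resize(S[160:290,230:350],None,fx=4.5,fy=4.5,interpolation=cv2.INTER_CUBIC);cv2.imwrite("pics/c3.png",a)
E
```

```text
top yel [208.9 286.3] [48.6 49.5] 20.8 2255.5 ctr [0.3883 0.1994 0.055 ] sides 0.136 0.137 ang -20.8
top yel [229.6 217.7] [35.1 35.7] 18.4 1180.0 ctr [0.5797 0.1403 0.055 ] sides 0.102 0.101 ang -18.5
top yel [211.9 166.3] [24.4 24.3] 6.3 529.0 ctr [0.7302 0.1905 0.055 ] sides 0.072 0.071 ang -6.1
top yel [244.6 108.7] [3.6 4. ] 63.4 8.5 ctr [0.9009 0.0942 0.055 ] sides 0.012 0.011 ang -63.8
top red [205.5 286.5] [21. 19.] 90.0 319.0 
top red [228.  215.5] [13. 14.] 90.0 152.0 
top red [210.5 164. ] [8. 9.] 90.0 57.5 
top green [315. 220.] [4. 4.] 90.0 11.0 
top green [342. 213.] [4. 4.] 90.0 13.0 
top teal [328.6 207. ] [ 4.1 11.9] 76.0 35.5 
top teal [ 85.  176.9] [ 89.4 138.9] 89.4 11464.0 
top teal [480.1 168.2] [ 84.1 116.6] 88.6 8932.0 
side yel [207.4 264.4] [34.  30.5] 10.3 611.0 
side yel [358.5 272.4] [71.1 61. ] 19.8 2803.0 
side yel [276.2 253.2] [50.  42.7] 18.4 1342.5 
side red [207.5 250. ] [10. 11.] 90.0 84.5 
side red [363.  243.5] [23. 24.] 90.0 432.0 
side red [278.  232.5] [15. 16.] 90.0 179.0 
side green [293. 201.] [2. 4.] 90.0 7.5 
side teal [168.5 370. ] [185.  98.] -0.0 6943.5 
side teal [284.5 181. ] [22.  3.] 90.0 47.5 
side teal [296.6 127.5] [18.2 16.2] 3.8 98.0 
side teal [255.7 136.2] [61.2 37.5] 3.8 755.5
```

View pics/c1.png

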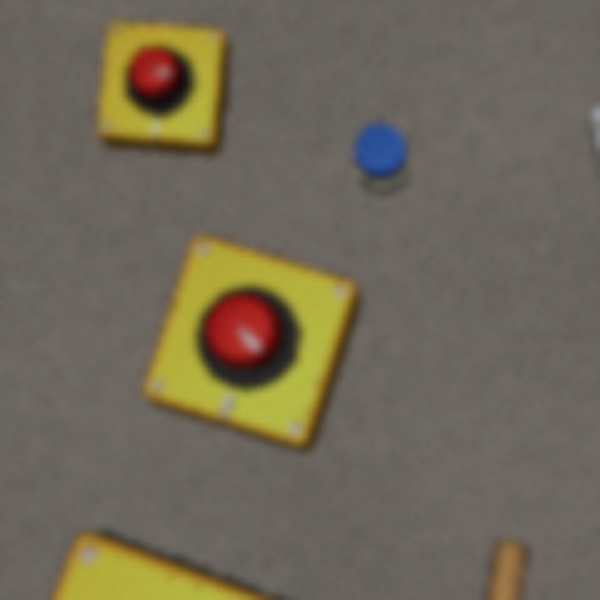

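View pics/c2.png

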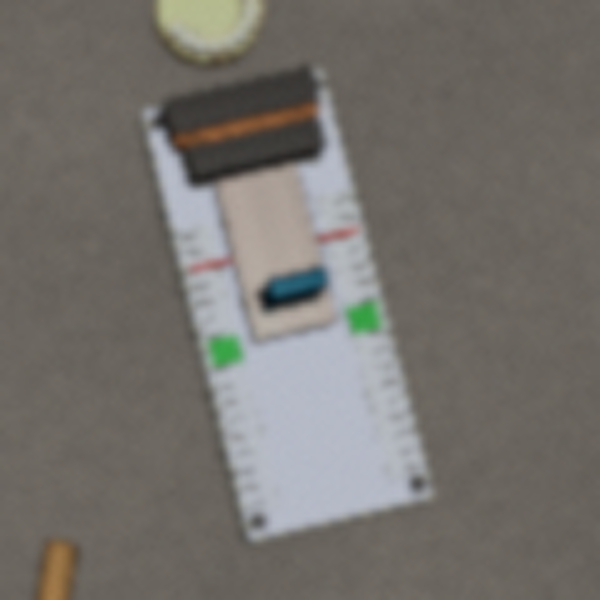

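View pics/c3.png

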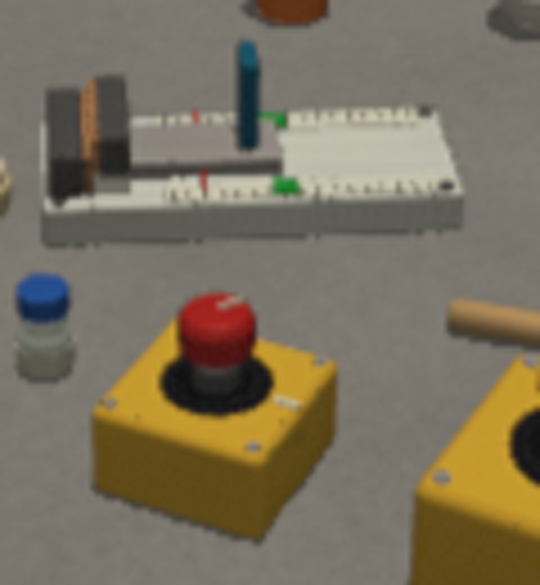

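The medium box, at (229,217) in the top view, measures 101–102 mm, so it is the one meant. The glaze jar stands just beyond it and the white line shows on its head. Next come the poses.

Run:
```python
from h import *
from scipy.spatial.transform import Rotation as R
o=get_obs();M=R.from_quat(o["eef_rot"]).as_matrix();print(M.round(3), o["tcp_pos"])
print("head tri",tri((228,215.5),(278,232.5)), "head top z.103",onz("top",(228,215.5),.1))
g1=onz("top",(315,220),.028);g2=onz("top",(342,213),.028);print("green",g1,g2,np.linalg.norm(g1-g2))
d=g1-g2; print("y axis ang",np.degrees(np.arctan2(d[1],d[0])))
T=cv2.imread("pics/top0.png")
# clamp bed
h=cv2.cvtColor(T,cv2.COLOR_BGR2HSV);m=((h[...,2]>140)&(h[...,1]<60)).astype(np.uint8)*255
m[:, :290]=0;m[:,365:]=0;m[:160]=0;m[270:]=0
m=cv2.morphologyEx(m,cv2.MORPH_CLOSE,np.ones((15,15)))
c=max(cv2.findContours(m,0,1)[0],key=cv2.contourArea);r=cv2.minAreaRect(c);print("bed",r)
b=np.array([onz("top",x,.028) for x in cv2.boxPoints(r)]);print(b.round(3),np.linalg.norm(b[0]-b[1]),np.linalg.norm(b[1]-b[2]))
# corner by eye in crop c2
for p in((150,110),(322,68),(432,493),(250,541)): print(onz("top",(270+p[0]/5,150+p[1]/5),.028).round(4))
# red bars
for p in((209,268),(337,236)): print("bar",onz("top",(270+p[0]/5,150+p[1]/5),.028).round(4))
print("fin tri top", tri((270+297/5,150+284/5),(230+247/4.5,160+46/4.5)))
for z in(.095,.1,.105,.11):print(onz("top",(328.6,207),z).round(4))
print("glaze",onz("top",(256,180),.055))
```

```text
[[-0.001  0.315 -0.949]
 [ 0.002 -0.949 -0.315]
 [-1.    -0.002  0.   ]] [ 0.21263511 -0.64001277  0.19763263]
head tri (array([0.57869999, 0.14069282, 0.09108144]), np.float64(0.004432841484864836)) head top z.103 [0.57971384 0.13982157 0.1       ]
green [ 0.57116858 -0.1036734   0.028     ] [ 0.58990558 -0.18212491  0.028     ] 0.08065801222521575
y axis ang 103.43262191407653
bed ((327.014892578125, 210.49618530273438), (88.4153823852539, 37.41538619995117), 75.74996948242188)
[[ 0.713 -0.058  0.028]
 [ 0.738 -0.165  0.028]
 [ 0.486 -0.218  0.028]
 [ 0.462 -0.114  0.028]] 0.10982356716359595 0.257600430855902
[ 0.7137 -0.0643  0.028 ]
[ 0.7365 -0.1656  0.028 ]
[ 0.4864 -0.2191  0.028 ]
[ 0.4611 -0.1145  0.028 ]
bar [ 0.6193 -0.0959  0.028 ]
bar [ 0.6365 -0.1706  0.028 ]
fin tri top (array([ 0.59632147, -0.13787085,  0.10666447]), np.float64(0.0011089813479046762))
[ 0.5981 -0.1369  0.095 ]
[ 0.5974 -0.1364  0.1   ]
[ 0.5966 -0.1358  0.105 ]
[ 0.5959 -0.1353  0.11  ]
glaze [0.68694633 0.06371546 0.055     ]
```

```bash
cat >> h.py <<'E'
from scipy.spatial.transform import Rotation as R
def go(pos,yaw):
    "tool down, tool y at yaw deg; prints delta in tool axes"
    o=get_obs();M=R.from_quat(o["eef_rot"]).as_matrix()
    y=np.radians(yaw);Y=np.array([np.cos(y),np.sin(y),0]);X=np.array([0,0,-1.]);G=np.stack([X,Y,np.cross(X,Y)],1)
    d=M.T@(np.array(pos)-o["tcp_pos"])*1000;r=np.degrees(R.from_matrix(M.T@G).as_rotvec())
    print("t",round(o["time_s"],2),"tcp",o["tcp_pos"].round(4),"yaw",np.degrees(np.arctan2(M[1,1],M[0,1])).round(1),"F",o["contact_force"].round(1),"Tq",o["wrist_torque"].round(2),"w",o["grip_width"].round(4),"q",o["q"].round(2))
    print("d mm",d.round(1),"rot",r.round(1),"rows",max(np.linalg.norm(d)/50,np.linalg.norm(r)/8.59).round(1))
E
python3 -c "
from h import *
go((.58,.14,.2),50)"
```

```text
Traceback (most recent call last):
  File "h.py", line 27, in go
    print("t",round(o["time_s"],2),"tcp",o["tcp_pos"].round(4),"yaw",np.degrees(np.arctan2(M[1,1],M[0,1])).round(1),"F",o["contact_force"].round(1),"Tq",o["wrist_torque"].round(2),"w",o["grip_width"].round(4),"q",o["q"].round(2))
                                                                                                                                                                                        ^^^^^^^^^^^^^^^^^^^^^
AttributeError: 'float' object has no attribute 'round'
```

```bash
sed -i 's/o\["grip_width"\].round(4)/round(o["grip_width"],4)/' h.py
python3 -c "
from h import *
go((.58,.14,.2),50)"
```

```text
t 0.1 tcp [ 0.2126 -0.64    0.1976] yaw -71.6 F [-0.7  0.4 -0.5] Tq [-0.03 -0.    0.03] w 0.0855 q [ 1.14  0.48  0.02  1.56 -0.01  1.11 -0.08]
d mm [  -1.4 -624.4 -594.6] rot [-1.216e+02 -1.000e-01  1.000e-01] rows 17.2
```

Emit:
move_arm([
  [0,-33,-32,-6.5,0,0,0],
  [0,-66,-64,-13,0,0,0],
  [0,-100,-96,-20,0,0,0],
  [0,-134,-128,-26,0,0,0],
  [0,-168,-160,-33,0,0,0],
], squeeze=30)

```text
time_s: 0.6
tcp_pos: [0.3118, -0.4281, 0.1976]
eef_rot: [-0.636, -0.309, 0.637, -0.307]
contact_force: [0.5, -0.2, 0.2]
grip_width: 0.0123
```

```bash
python3 -c "
from h import *
go((.58,.14,.2),50)"
```

```text
t 0.6 tcp [ 0.3118 -0.4281  0.1976] yaw -38.4 F [ 0.5 -0.2  0.2] Tq [-0.06 -0.02  0.02] w 0.0123 q [ 0.98  0.25 -0.18  1.89  0.05  1.01  0.11]
d mm [  -1.6 -142.3 -611.9] rot [-88.4  -0.1   0.1] rows 12.6
```

Emit:
move_arm([
  [0,-11,-47,-6.8,0,0,0],
  [0,-22,-94,-13.6,0,0,0],
  [0,-33,-141,-20.4,0,0,0],
  [0,-44,-188,-27.2,0,0,0],
  [0,-55,-235,-34,0,0,0],
])

```text
time_s: 1.1
tcp_pos: [0.4147, -0.2079, 0.1978]
eef_rot: [0.518, 0.483, -0.517, 0.481]
contact_force: [0.7, -1.3, 1.1]
grip_width: -0.0003
```

```bash
python3 -c "
from h import *
go((.58,.14,.2),50)"
```

```text
t 1.1 tcp [ 0.4147 -0.2079  0.1978] yaw -4.1 F [ 0.7 -1.3  1.1] Tq [-0.02 -0.04 -0.  ] w -0.0003 q [ 0.72  0.16 -0.43  2.02  0.08  0.98  0.18]
d mm [  -1.8  140.  -358.8] rot [-54.1  -0.1   0. ] rows 7.7
```

Emit:
move_arm([
  [0,17,-45,-6.8,0,0,0],
  [0,34,-90,-13.6,0,0,0],
  [0,51,-134,-20.4,0,0,0],
  [0,69,-178,-27.2,0,0,0],
  [0,87,-222,-34,0,0,0],
])

```text
time_s: 1.6
tcp_pos: [0.5176, 0.0089, 0.198]
eef_rot: [0.353, 0.613, -0.353, 0.612]
contact_force: [1.0, -0.5, -0.4]
grip_width: -0.0
```

```bash
python3 -c "
from h import *
go((.58,.14,.15),50)"
```

```text
t 1.6 tcp [0.5176 0.0089 0.198 ] yaw 30.2 F [ 1.  -0.5 -0.4] Tq [-0.02 -0.06  0.02] w -0.0 q [ 0.41  0.28 -0.65  1.89  0.2   1.03  0.21]
d mm [ 48.  119.8 -81.9] rot [-19.8  -0.1   0. ] rows 3.1
```

Emit:
move_arm([
  [12,30,-20,-5,0,0,0],
  [24,60,-41,-10,0,0,0],
  [36,90,-61,-15,0,0,0],
  [48,120,-82,-20,0,0,0],
  [48,120,-82,-20,0,0,0],
])

```text
time_s: 2.1
tcp_pos: [0.5795, 0.1458, 0.1482]
eef_rot: [0.239, 0.668, -0.237, 0.664]
contact_force: [-0.3, -0.4, 0.1]
grip_width: -0.0001
```

```bash
python3 -c "
from h import *
go((.58,.14,.104),50)
for n in('top','side'):
    f=grab_frame(n);u=proj(n,(.58,.14,.11)).astype(int);print(u)
    cv2.imwrite(f'pics/a_{n}.png',cv2.resize(f[u[1]-50:u[1]+50,u[0]-60:u[0]+60],None,fx=6,fy=6,interpolation=2))
"
```

```text
t 2.1 tcp [0.5795 0.1458 0.1482] yaw 50.6 F [-0.3 -0.4  0.1] Tq [-0.03  0.07  0.05] w -0.0001 q [ 0.18  0.5  -0.7   1.76  0.36  1.02  0.23]
d mm [44.1 -4.2  4.4] rot [ 0.6 -0.4 -0.1] rows 0.9
[227 214]
[276 225]
```

View pics/a_side.png

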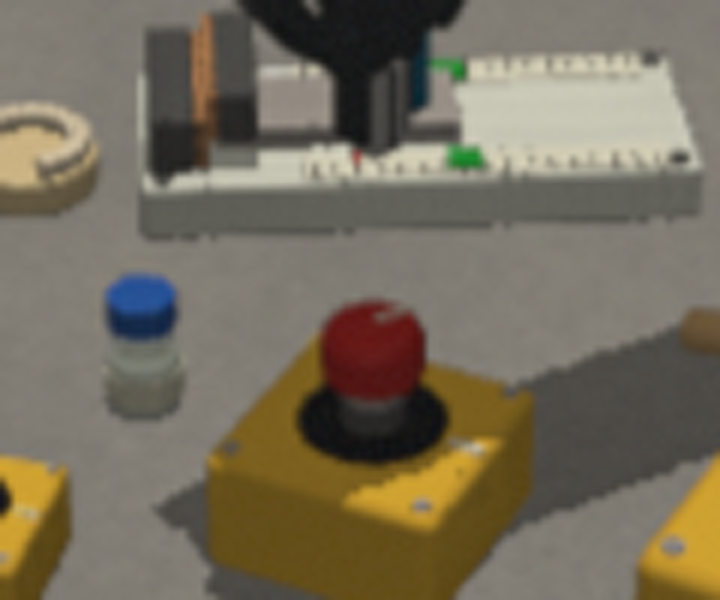

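View pics/a_top.png

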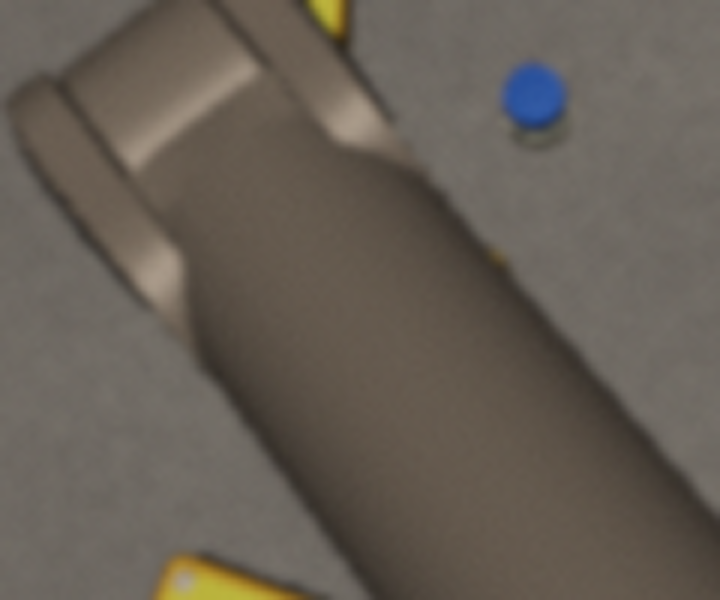

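The top view is hidden by the arm. The side view shows the closed fingertips right above the head (crop about (370,150), head at (373,345)). I'm pressing now.

Emit:
move_arm([
  [12,-2,2,0,0,0,0],
  [24,-4,4,0,0,0,0],
  [38,-4,4,0,0,0,0],
  [38,-4,4,0,0,0,0],
])

```text
time_s: 2.6
tcp_pos: [0.5782, 0.1332, 0.1085]
eef_rot: [0.24, 0.667, -0.242, 0.662]
contact_force: [-0.2, -0.1, -0.4]
grip_width: -0.0001
```

```bash
python3 -c "
from h import *
go((.58,.14,.095),50)"
```

```text
t 2.6 tcp [0.5782 0.1332 0.1085] yaw 50.1 F [-0.2 -0.1 -0.4] Tq [-0.02  0.06  0.  ] w -0.0001 q [ 0.18  0.54 -0.68  1.8   0.4   0.96  0.21]
d mm [13.5  6.5 -2.9] rot [ 0.1 -0.3  0.3] rows 0.3
```

Emit:
move_arm([
  [3,6,-3,0,0,0,0],
  [3,6,-3,0,0,0,0],
  [3,6,-3,0,0,0,0],
])

```text
time_s: 2.9
tcp_pos: [0.5798, 0.1404, 0.1058]
eef_rot: [0.24, 0.667, -0.242, 0.663]
contact_force: [0.3, 0.2, 0.1]
grip_width: -0.0
```

```bash
python3 -c "
from h import *
go((.58,.14,.095),50)"
```

```text
t 2.9 tcp [0.5798 0.1404 0.1058] yaw 50.2 F [0.3 0.2 0.1] Tq [ 0.04  0.02 -0.02] w -0.0 q [ 0.16  0.54 -0.67  1.79  0.4   0.96  0.19]
d mm [10.8 -0.1  0.4] rot [ 0.2 -0.3  0.3] rows 0.2
```

Emit:
move_arm([
  [4,0,0,0,0,0,0],
  [8,0,0,0,0,0,0],
  [11,0,0,0,0,0,0],
  [11,0,0,0,0,0,0],
])

```text
time_s: 3.3
tcp_pos: [0.5794, 0.1401, 0.0942]
eef_rot: [0.24, 0.667, -0.242, 0.662]
contact_force: [0.0, 0.4, 0.2]
grip_width: 0.0
```

```bash
python3 -c "
from h import *
go((.58,.14,.095),50)"
```

```text
t 3.3 tcp [0.5794 0.1401 0.0942] yaw 50.2 F [0.  0.4 0.2] Tq [-0.01 -0.   -0.03] w 0.0 q [ 0.16  0.56 -0.67  1.8   0.42  0.94  0.18]
d mm [-0.8  0.3  0.6] rot [ 0.2 -0.3  0.3] rows 0.1
```

There is no force at z 0.094, where contact was expected. Look.

```bash
python3 -c "
from h import *
f=grab_frame('side');u=proj('side',(.58,.14,.09)).astype(int);print(u, proj('side',get_obs()['tcp_pos']))
cv2.imwrite('pics/b_side.png',cv2.resize(f[u[1]-60:u[1]+40,u[0]-60:u[0]+60],None,fx=6,fy=6,interpolation=2))
"
```

```text
[276 232] [276.73123227 230.99805566]
```

View pics/b_side.png

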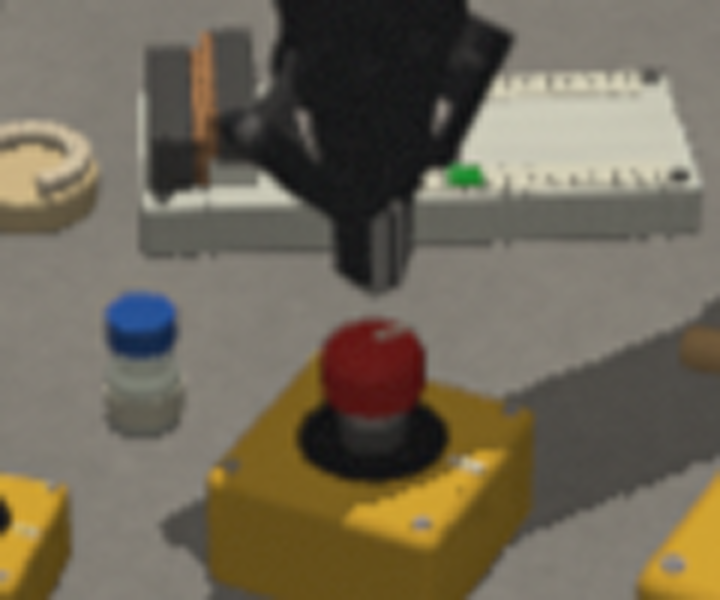

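```bash
python3 -c "
from h import *
P=np.array((.2126,-.64,.1976))
print(proj('top',P),proj('side',P),proj('side',P+[0,0,.03]),proj('side',P+[0,-.05,0]),proj('top',P+[0,0,.03]))
P=np.array((.5795,.1458,.1482));print(proj('side',P))
S=cv2.imread('pics/side0.png');T=cv2.imread('pics/top0.png')
a=cv2.resize(S[30:100,380:464],None,fx=6,fy=6,interpolation=2);b=cv2.resize(T[340:410,500:560],None,fx=6,fy=6,interpolation=2)
cv2.imwrite('pics/d.png',np.hstack([a,b]))"
```

```text
[548.7777707  354.91158498] [414.57218435  86.38535293] [415.84160086  77.78332358] [413.29913486  81.7683825 ] [556.11212076 357.00565881]
[276.44656403 212.67625746]
```

View pics/d.png

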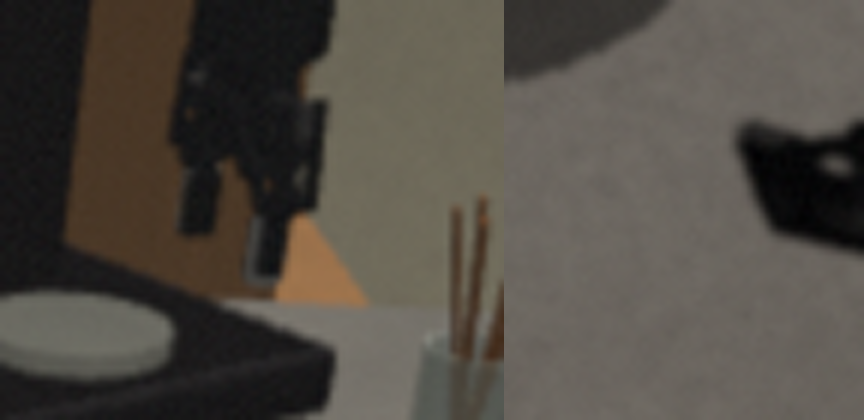

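```bash
python3 -c "
from h import *
print(proj('side',(0,0,0)),proj('top',(0,0,0)))
for P in ((.58,.14,.103),(.58,.14,.055),(.58,.14,0)): print(proj('side',P),proj('top',P))
print('glaze cap side/top',tri((256,180.5),(216+142/6,172+315/6)))
print('model', tri((312,152),(221,201)))
print('tip plane y=.14', end=' ')
o,d=ray('side',(279.3,220.5))
for y in (.14,.12,.10,.09): print(y,(o+d*(y-o[1])/d[1]).round(3))
"
```

```text
[511.65015426 248.83430433] [283.3665645  425.69119764]
[276.55081088 227.86128487] [227.81257595 215.25164438]
[276.51595682 244.74224477] [229.6979061  217.51531328]
[276.47777465 263.23511409] [231.6982055  219.91702289]
glaze cap side/top (array([0.68495076, 0.06377938, 0.05204208]), np.float64(0.002283004477276849))
model (array([ 0.77490906, -0.10241585,  0.0135674 ]), np.float64(0.004051306910562952))
tip plane y=.14 0.14 [0.574 0.14  0.124]
0.12 [0.576 0.12  0.111]
0.1 [0.579 0.1   0.097]
0.09 [0.58  0.09  0.091]
```

The head and base project consistently in both views, but the fingertip appears about 10 px above where the reported TCP projects. I'll creep down watching the force and the picture.

Emit:
move_arm([
  [3,0,0,0,0,0,0],
  [6,0,0,0,0,0,0],
  [9,0,0,0,0,0,0],
  [9,0,0,0,0,0,0],
])

```text
time_s: 3.75
tcp_pos: [0.5791, 0.1401, 0.0849]
eef_rot: [0.24, 0.668, -0.242, 0.662]
contact_force: [-0.4, -0.1, -0.4]
grip_width: -0.0001
```

```bash
cat > look.py <<'E'
import sys
from h import *
go((.58,.14,.095),50)
f=grab_frame('side');u=proj('side',(.58,.14,.09)).astype(int);print(proj('side',get_obs()['tcp_pos']))
cv2.imwrite(sys.argv[1],cv2.resize(f[u[1]-60:u[1]+40,u[0]-60:u[0]+60],None,fx=6,fy=6,interpolation=2))
E
python3 look.py pics/e1.png
```

```text
t 3.75 tcp [0.5791 0.1401 0.0849] yaw 50.2 F [-0.4 -0.1 -0.4] Tq [-0.03 -0.    0.04] w -0.0001 q [ 0.15  0.57 -0.66  1.81  0.42  0.92  0.18]
d mm [-10.1   0.4   0.7] rot [ 0.2 -0.3  0.3] rows 0.2
[276.83626165 234.29912196]
```

View pics/e1.png

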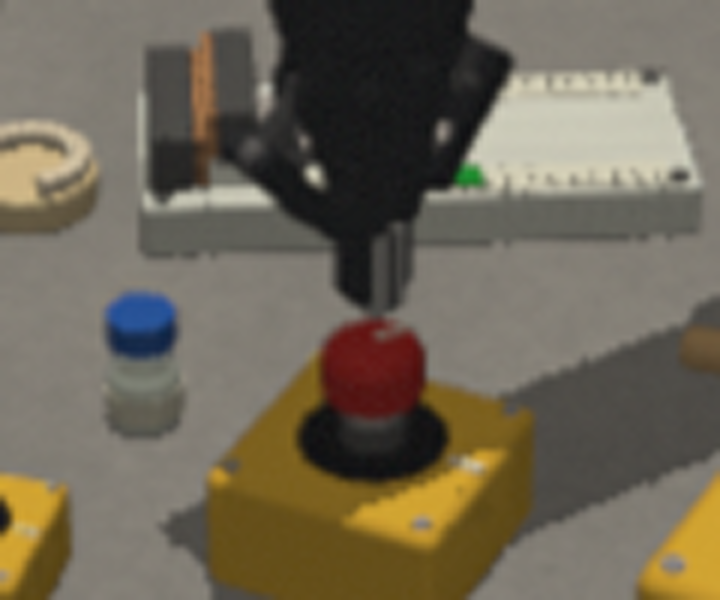

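Emit:
move_arm([
  [3,0,0,0,0,0,0],
  [6,0,0,0,0,0,0],
  [8,0,0,0,0,0,0],
  [8,0,0,0,0,0,0],
])

```text
time_s: 4.2
tcp_pos: [0.5789, 0.1401, 0.0767]
eef_rot: [0.24, 0.668, -0.242, 0.662]
contact_force: [-0.1, -0.6, 1.1]
grip_width: 0.0001
```

```bash
python3 look.py pics/e2.png
```

```text
t 4.2 tcp [0.5789 0.1401 0.0767] yaw 50.2 F [-0.1 -0.6  1.1] Tq [ 0.05 -0.02 -0.02] w 0.0001 q [ 0.15  0.58 -0.66  1.81  0.43  0.91  0.17]
d mm [-18.3   0.5   0.8] rot [ 0.2 -0.4  0.3] rows 0.4
[276.92429567 237.17911349]
```

View pics/e2.png

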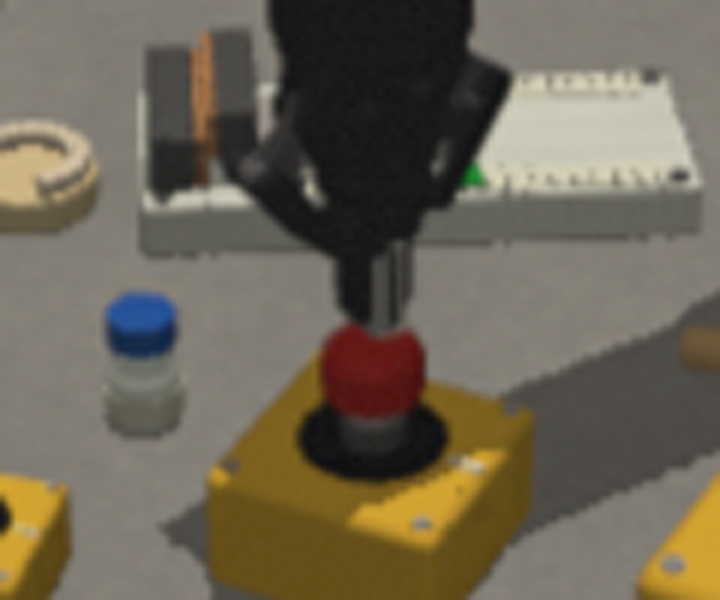

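Emit:
move_arm([
  [2,0,0,0,0,0,0],
  [4,0,0,0,0,0,0],
  [4,0,0,0,0,0,0],
])

```text
time_s: 4.55
tcp_pos: [0.5789, 0.14, 0.0726]
eef_rot: [0.24, 0.668, -0.242, 0.662]
contact_force: [-0.6, -0.1, 0.2]
grip_width: 0.0002
```

```bash
python3 look.py pics/e3.png
```

```text
t 4.55 tcp [0.5789 0.14   0.0726] yaw 50.2 F [-0.6 -0.1  0.2] Tq [-0.02 -0.02  0.09] w 0.0002 q [ 0.15  0.58 -0.65  1.82  0.44  0.9   0.17]
d mm [-22.4   0.6   0.7] rot [ 0.2 -0.4  0.4] rows 0.4
[276.97786482 238.6243206 ]
```

View pics/e3.png

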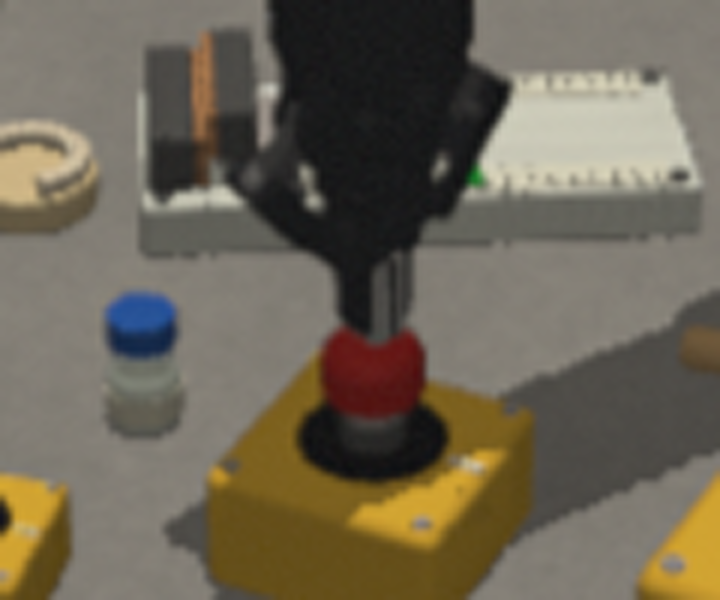

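Emit:
move_arm([
  [2,0,0,0,0,0,0],
  [4,0,0,0,0,0,0],
  [4,0,0,0,0,0,0],
])

```text
time_s: 4.9
tcp_pos: [0.5791, 0.1402, 0.0688]
eef_rot: [0.24, 0.668, -0.242, 0.662]
contact_force: [0.4, 0.7, 1.8]
grip_width: -0.0001
```

```bash
python3 look.py pics/e4.png
```

```text
t 4.9 tcp [0.5791 0.1402 0.0688] yaw 50.2 F [0.4 0.7 1.8] Tq [0.01 0.01 0.01] w -0.0001 q [ 0.14  0.59 -0.65  1.82  0.44  0.89  0.16]
d mm [-26.2   0.3   0.6] rot [ 0.2 -0.4  0.3] rows 0.5
[276.89766547 240.00359645]
```

View pics/e4.png

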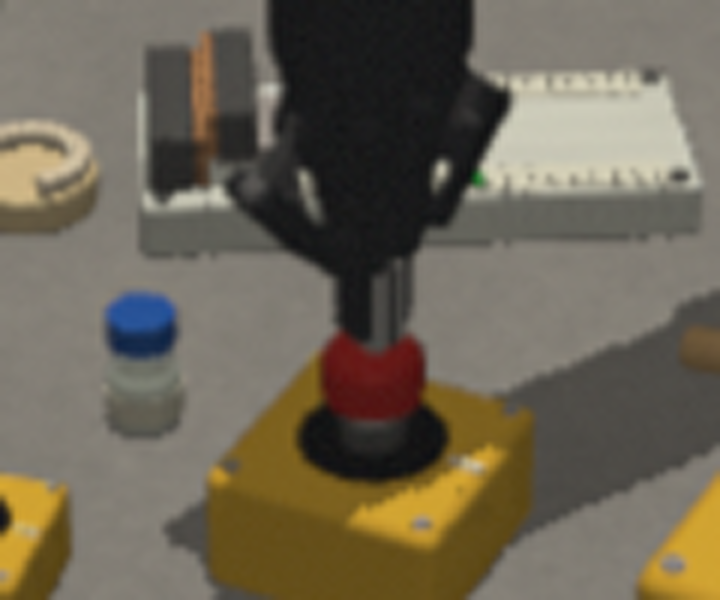

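Emit:
move_arm([
  [2,0,0,0,0,0,0],
  [4,0,0,0,0,0,0],
  [4,0,0,0,0,0,0],
])

```text
time_s: 5.25
tcp_pos: [0.5792, 0.1402, 0.0649]
eef_rot: [0.24, 0.667, -0.242, 0.662]
contact_force: [-1.0, -0.5, 4.6]
grip_width: -0.0001
```

```bash
python3 look.py pics/e5.png
```

```text
t 5.25 tcp [0.5792 0.1402 0.0649] yaw 50.2 F [-1.  -0.5  4.6] Tq [-0.09  0.17  0.04] w -0.0001 q [ 0.14  0.59 -0.65  1.82  0.45  0.89  0.16]
d mm [-30.1   0.2   0.6] rot [ 0.2 -0.3  0.3] rows 0.6
[276.86271504 241.35687903]
```

View pics/e5.png

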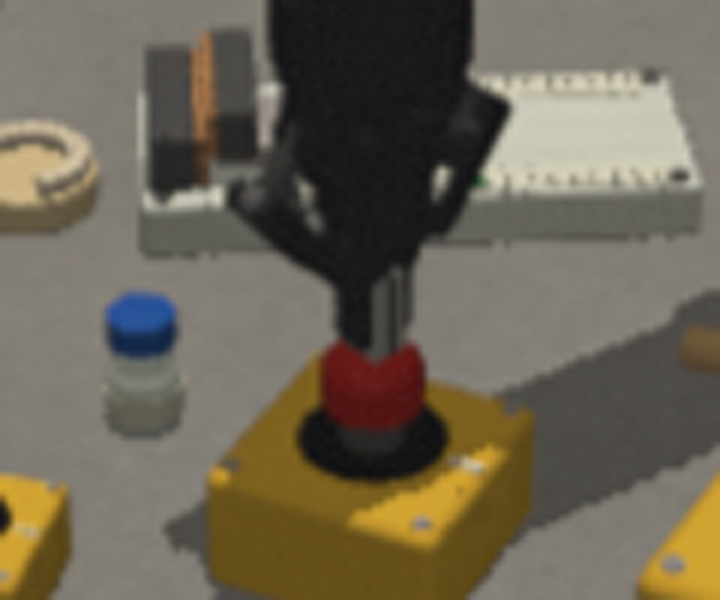

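Contact came at a reported z of about 0.069, and the spring now pushes 4.6 N. So the real tips sit about 34 mm above the reported TCP. I'm going on to the bottom stop.

Emit:
move_arm([
  [2,0,0,0,0,0,0],
  [4,0,0,0,0,0,0],
  [5,0,0,0,0,0,0],
  [5,0,0,0,0,0,0],
])

```text
time_s: 5.7
tcp_pos: [0.5797, 0.1404, 0.0625]
eef_rot: [0.24, 0.667, -0.242, 0.663]
contact_force: [-6.5, -3.6, 23.2]
grip_width: -0.0002
```

```bash
python3 look.py pics/e6.png
```

```text
t 5.7 tcp [0.5797 0.1404 0.0625] yaw 50.2 F [-6.5 -3.6 23.2] Tq [-0.75  1.51  0.03] w -0.0002 q [ 0.14  0.6  -0.65  1.82  0.45  0.88  0.16]
d mm [-32.5  -0.3   0.4] rot [ 0.2 -0.2  0.3] rows 0.7
[276.62776954 242.26729504]
```

The head is on its bottom stop (23 N at z 0.0625). Now rise and open.

Emit:
move_arm([
  [-15,0,0,0,0,0,0],
  [-35,0,0,0,0,0,0.3],
  [-50,0,0,0,0,0,1],
  [-50,0,0,0,0,0,1],
  [-50,0,0,0,0,0,1],
])

```text
time_s: 6.25
tcp_pos: [0.5799, 0.1402, 0.1122]
eef_rot: [0.24, 0.667, -0.242, 0.663]
contact_force: [-0.4, -0.0, -1.0]
grip_width: 0.0579
```

```bash
python3 look.py pics/f1.png; python3 -c "
from h import *
go((.58,.14,.032),50)"
```

```text
t 6.25 tcp [0.5799 0.1402 0.1122] yaw 50.2 F [-0.4 -0.  -1. ] Tq [ 0.02 -0.01  0.01] w 0.0579 q [ 0.16  0.54 -0.68  1.79  0.4   0.97  0.2 ]
d mm [17.2 -0.   0.3] rot [ 0.2 -0.2  0.3] rows 0.3
[276.76921292 224.77383243]
t 6.3 tcp [0.5795 0.1401 0.1117] yaw 50.2 F [-1.1 -0.5  0.6] Tq [0.03 0.05 0.02] w 0.0656 q [ 0.16  0.54 -0.68  1.79  0.4   0.97  0.2 ]
d mm [79.7  0.8  0.8] rot [ 0.2 -0.3  0.4] rows 1.6
```

View pics/f1.png

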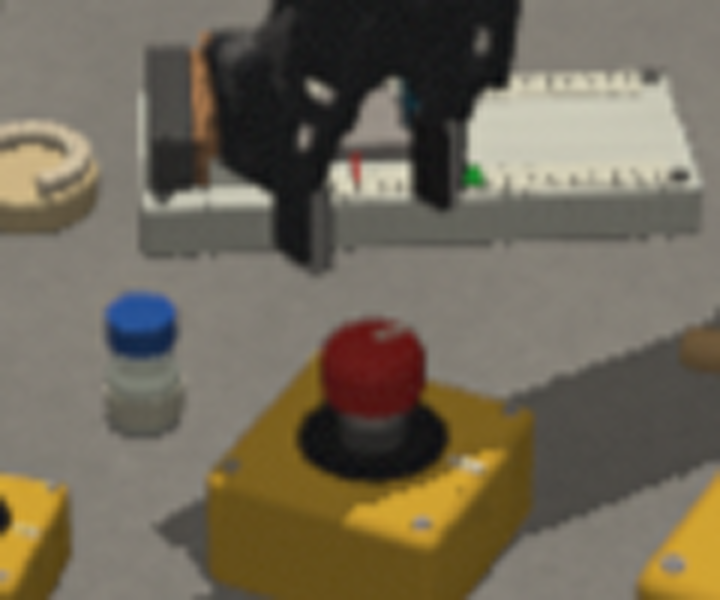

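The head has sprung back up, and the fingers (crop (310,268) and (440,205)) straddle its column. Descend in stages.

Emit:
move_arm([
  [12,0,0,0,0,0,1],
  [25,0,0,0,0,0,1],
  [38,0,0,0,0,0,1],
  [50,0,0,0,0,0,1],
  [50,0,0,0,0,0,1],
])

```text
time_s: 6.8
tcp_pos: [0.5774, 0.1394, 0.059]
eef_rot: [0.238, 0.668, -0.243, 0.661]
contact_force: [0.1, -0.4, -0.5]
grip_width: 0.0854
```

```bash
python3 look.py pics/f2.png; python3 -c "
from h import *
go((.58,.14,.032),50)"
```

```text
t 6.8 tcp [0.5774 0.1394 0.059 ] yaw 50.2 F [ 0.1 -0.4 -0.5] Tq [-0.04 -0.05  0.  ] w 0.0854 q [ 0.14  0.6  -0.64  1.82  0.45  0.88  0.15]
d mm [-36.1   1.8   1.4] rot [ 0.2 -0.4  0.6] rows 0.7
[277.30469932 242.94691634]
t 6.85 tcp [0.5782 0.1397 0.0602] yaw 50.2 F [ 0.6 -0.   0.9] Tq [ 0.04 -0.04  0.  ] w 0.0853 q [ 0.14  0.6  -0.64  1.82  0.45  0.88  0.16]
d mm [28.2  1.6  1.4] rot [ 0.2 -0.4  0.5] rows 0.6
```

View pics/f2.png

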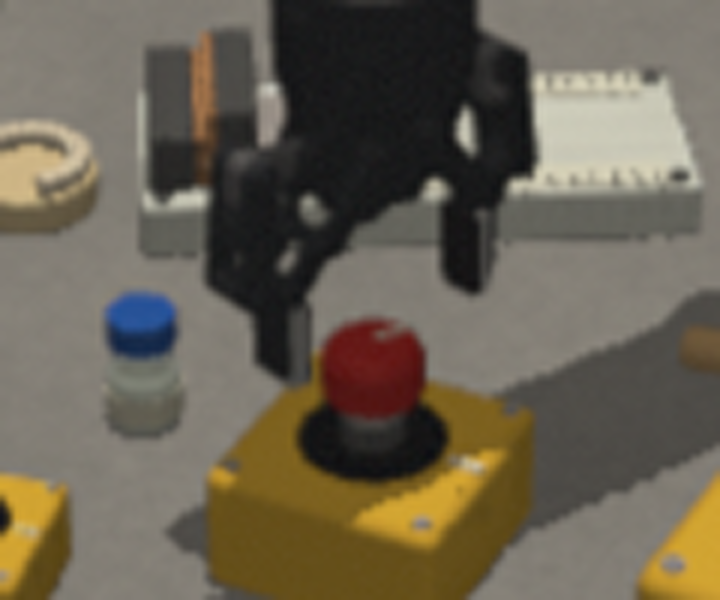

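Emit:
move_arm([
  [9,1,1,0,0,0,1],
  [19,1,1,0,0,0,1],
  [28,1,1,0,0,0,1],
  [28,1,1,0,0,0,1],
])

```text
time_s: 7.25
tcp_pos: [0.5782, 0.1394, 0.0306]
eef_rot: [0.238, 0.669, -0.243, 0.661]
contact_force: [-0.6, 0.1, -0.7]
grip_width: 0.0856
```

```bash
python3 look.py pics/f3.png; python3 -c "
from h import *
go((.58,.14,.032),50)"
```

```text
t 7.25 tcp [0.5782 0.1394 0.0306] yaw 50.2 F [-0.6  0.1 -0.7] Tq [-0.04 -0.   -0.01] w 0.0856 q [ 0.12  0.64 -0.62  1.84  0.48  0.84  0.13]
d mm [-64.4   1.    0.5] rot [ 0.2 -0.4  0.6] rows 1.3
[277.07642276 252.74718681]
t 7.3 tcp [0.5787 0.1396 0.0314] yaw 50.2 F [-0.5 -0.  -0.5] Tq [-0.    0.08  0.02] w 0.0856 q [ 0.12  0.64 -0.62  1.84  0.48  0.84  0.13]
d mm [-0.7  1.1  0.8] rot [ 0.2 -0.4  0.5] rows 0.1
```

View pics/f3.png

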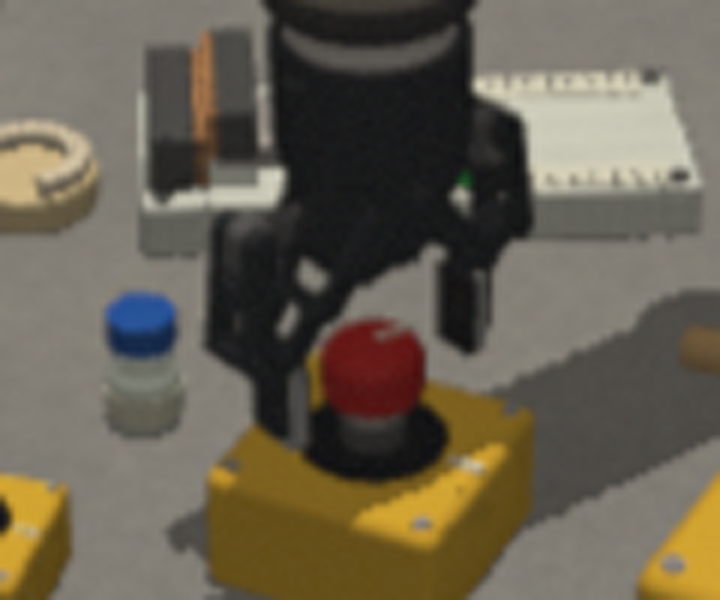

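Emit:
move_arm([
  [0,1,1,0,0,0,0.3],
  [0,1,1,0,0,0,0.3],
  [0,1,1,0,0,0,0.3],
  [0,1,1,0,0,0,0.3],
  [0,1,1,0,0,0,0.3],
], squeeze=25)

```text
time_s: 7.8
tcp_pos: [0.5801, 0.1395, 0.0316]
eef_rot: [0.238, 0.668, -0.243, 0.661]
contact_force: [-1.0, -1.6, 2.9]
grip_width: 0.0408
```

```bash
python3 look.py pics/f4.png
```

```text
t 7.8 tcp [0.5801 0.1395 0.0316] yaw 50.2 F [-1.  -1.6  2.9] Tq [-0.22  0.23  0.  ] w 0.0408 q [ 0.12  0.64 -0.62  1.83  0.48  0.84  0.13]
d mm [-63.4  -0.3  -0.8] rot [ 0.2 -0.4  0.6] rows 1.3
[276.48269988 252.59370505]
```

View pics/f4.png

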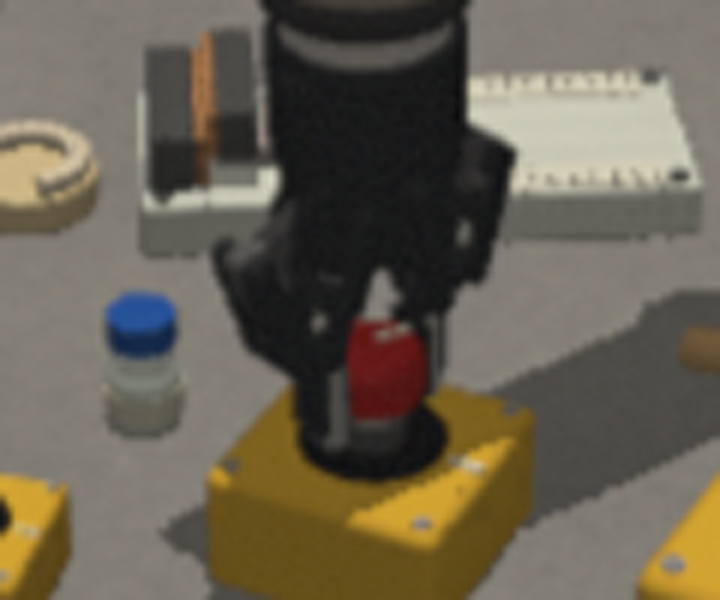

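The head is gripped (width 41 mm). Turn clockwise.

Emit:
move_arm([
  [0,0,0,6,0,0,0.3],
  [0,0,0,12,0,0,0.3],
  [0,0,0,18,0,0,0.3],
  [0,0,0,25,0,0,0.3],
  [0,0,0,32,0,0,0.3],
])

```text
time_s: 8.35
tcp_pos: [0.5796, 0.1391, 0.0316]
eef_rot: [0.413, 0.574, -0.42, 0.569]
contact_force: [-2.9, -1.5, 2.7]
grip_width: 0.0408
```

```bash
python3 look.py pics/g1.png
```

```text
t 8.35 tcp [0.5796 0.1391 0.0316] yaw 17.9 F [-2.9 -1.5  2.7] Tq [-0.29  0.42  0.06] w 0.0408 q [ 0.03  0.61 -0.49  1.84  0.38  0.8  -0.35]
d mm [-63.5  -0.1  -0.8] rot [-32.1  -0.2   0.7] rows 3.7
[276.71084179 252.47915437]
```

View pics/g1.png

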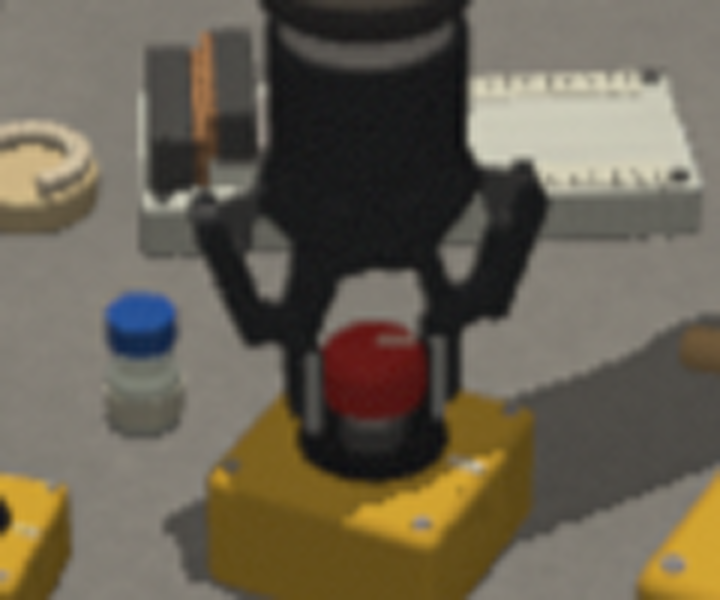

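The white line has turned with the gripper. Continue.

Emit:
move_arm([
  [0,0,0,6,0,0,0.3],
  [0,0,0,12,0,0,0.3],
  [0,0,0,18,0,0,0.3],
  [0,0,0,22,0,0,0.3],
  [0,0,0,22,0,0,0.3],
])

```text
time_s: 8.9
tcp_pos: [0.5791, 0.1389, 0.0316]
eef_rot: [-0.514, -0.483, 0.523, -0.479]
contact_force: [-3.7, -2.1, 2.8]
grip_width: 0.0411
```

```bash
python3 look.py pics/g2.png
```

```text
t 8.9 tcp [0.5791 0.1389 0.0316] yaw -4.3 F [-3.7 -2.1  2.8] Tq [-0.28  0.44 -0.04] w 0.0411 q [-0.04  0.59 -0.39  1.84  0.31  0.78 -0.68]
d mm [-63.4   0.   -0.8] rot [-54.3  -0.    0.8] rows 6.3
[276.93170447 252.48673618]
```

View pics/g2.png

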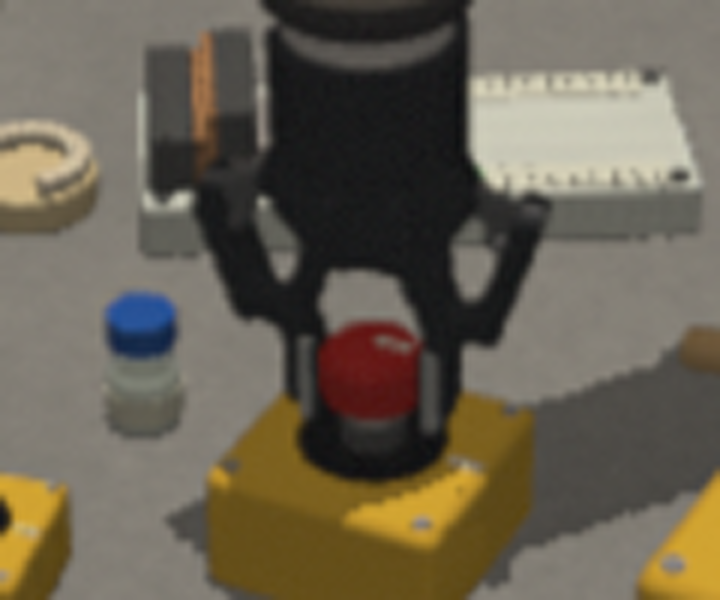

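Emit:
move_arm([
  [0,0,0,3,0,0,0.3],
  [0,0,0,6,0,0,0.3],
  [0,0,0,9,0,0,0.3],
  [0,0,0,9,0,0,0.3],
])

```text
time_s: 9.35
tcp_pos: [0.5789, 0.1391, 0.0316]
eef_rot: [-0.549, -0.442, 0.558, -0.439]
contact_force: [-2.2, -0.7, 2.1]
grip_width: 0.0407
```

```bash
python3 look.py pics/g3.png
```

```text
t 9.35 tcp [0.5789 0.1391 0.0316] yaw -13.0 F [-2.2 -0.7  2.1] Tq [-0.25  0.48  0.54] w 0.0407 q [-0.07  0.58 -0.36  1.85  0.28  0.78 -0.8 ]
d mm [-63.5   0.1  -0.7] rot [-63.    0.    0.8] rows 7.3
[277.04090947 252.55549514]
```

View pics/g3.png

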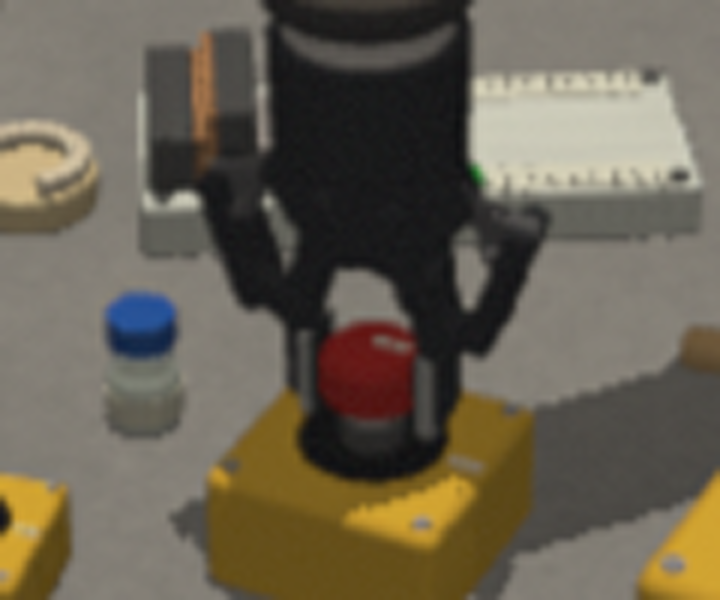

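The torque about the vertical rose to 0.54 N m, so it is at the end stop. One more small push confirms it before letting go.

Emit:
move_arm([
  [0,0,0,3,0,0,0.3],
  [0,0,0,3,0,0,0.3],
])

```text
time_s: 9.6
tcp_pos: [0.5789, 0.1394, 0.0316]
eef_rot: [-0.559, -0.428, 0.569, -0.425]
contact_force: [-1.4, -0.4, 2.0]
grip_width: 0.0407
```

```bash
python3 -c "
from h import *
go((.58,.14,.032),50)"
```

```text
t 9.6 tcp [0.5789 0.1394 0.0316] yaw -15.8 F [-1.4 -0.4  2. ] Tq [-0.06  0.34  0.52] w 0.0407 q [-0.08  0.58 -0.35  1.85  0.27  0.77 -0.85]
d mm [-0.4  0.9 -0.8] rot [-65.8   0.    0.8] rows 7.7
```

Torque has saturated at 0.52 N m as the pads slip. Open and rise.

Emit:
move_arm([
  [0,0,0,0,0,0,1],
  [0,0,0,0,0,0,1],
  [0,0,0,0,0,0,1],
  [0,0,0,0,0,0,1],
  [0,0,0,0,0,0,1],
])

```text
time_s: 10.1
tcp_pos: [0.579, 0.1394, 0.0315]
eef_rot: [-0.559, -0.428, 0.569, -0.425]
contact_force: [-0.0, -0.2, -0.1]
grip_width: 0.0852
```

Emit:
move_arm([
  [-15,0,0,0,0,0,1],
  [-40,0,0,0,0,0,1],
  [-80,0,0,0,0,0,1],
  [-120,0,0,0,0,0,1],
  [-120,0,0,0,0,0,1],
])

```text
time_s: 10.6
tcp_pos: [0.5845, 0.1417, 0.1588]
eef_rot: [-0.563, -0.426, 0.565, -0.426]
contact_force: [1.2, 0.2, -0.1]
grip_width: 0.0854
```

```bash
python3 look.py pics/g4.png; python3 -c "
from h import *
go((.598,-.138,.16),12.7)"
```

```text
t 10.6 tcp [0.5845 0.1417 0.1588] yaw -15.8 F [ 1.2  0.2 -0.1] Tq [ 0.02 -0.02 -0.  ] w 0.0854 q [-0.04  0.43 -0.39  1.75  0.19  1.   -0.78]
d mm [63.8 -3.8  2.7] rot [-65.8   0.    0.1] rows 7.7
[275.24462882 208.52739276]
t 10.65 tcp [0.5829 0.1409 0.1559] yaw -15.8 F [ 0.4 -1.2 -1.9] Tq [0.01 0.03 0.  ] w 0.0854 q [-0.04  0.43 -0.39  1.76  0.19  1.   -0.78]
d mm [ -3.5  90.6 264.2] rot [-28.5   0.2   0.3] rows 5.6
```

View pics/g4.png

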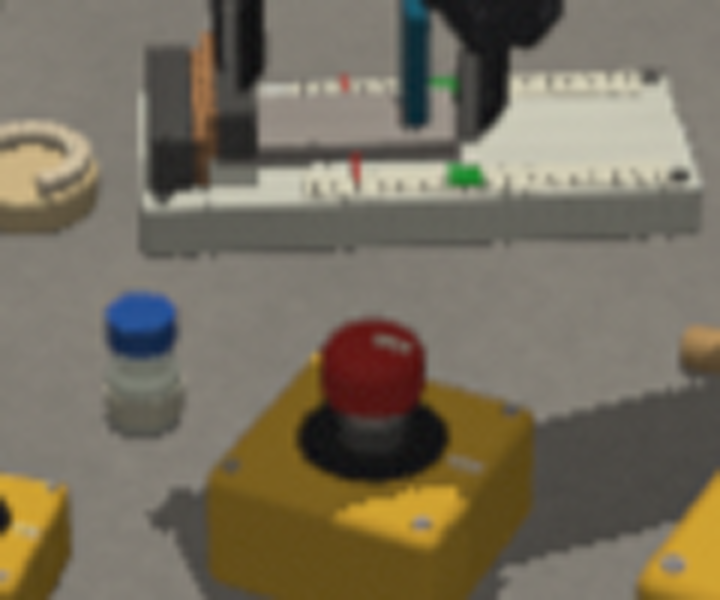

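The line now points along the tick (crop: line (378,338) to (408,350), tick (466,463)). Move to the fin.

Emit:
move_arm([
  [0,16,45,-5,0,0,1],
  [0,32,90,-10,0,0,1],
  [0,48,135,-15,0,0,1],
  [0,64,180,-20,0,0,1],
  [0,80,225,-25,0,0,1],
])

```text
time_s: 11.15
tcp_pos: [0.5976, -0.0993, 0.1559]
eef_rot: [0.455, 0.541, -0.46, 0.538]
contact_force: [0.7, -0.6, 1.2]
grip_width: 0.0855
```

```bash
python3 -c "
from h import *
go((.598,-.138,.12),12.7)
f=grab_frame('top');cv2.imwrite('pics/h_top.png',cv2.resize(f[170:260,180:300],None,fx=6,fy=6,interpolation=2))
"
```

```text
t 11.15 tcp [ 0.5976 -0.0993  0.1559] yaw 9.4 F [ 0.7 -0.6  1.2] Tq [-0.01 -0.06 -0.04] w 0.0855 q [ 0.37  0.44 -0.41  1.74  0.21  1.01  0.05]
d mm [36.  -5.7 38.2] rot [-3.3  0.1  0.4] rows 1.1
```

View pics/h_top.png

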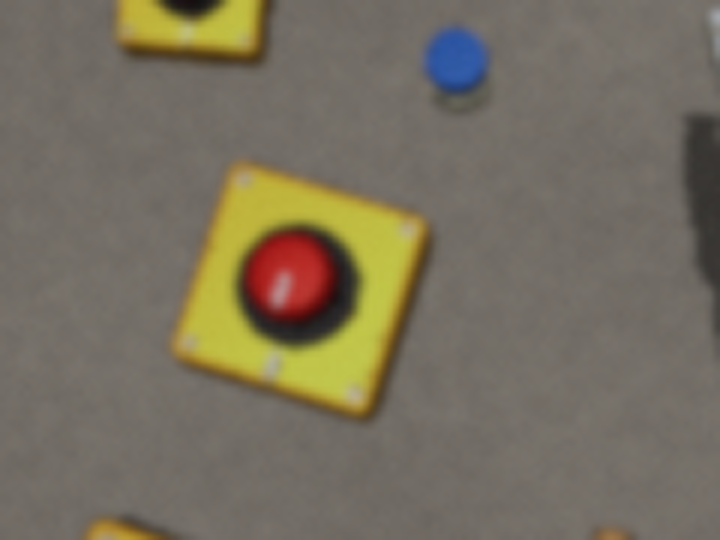

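The top view confirms it: the line (crop (282,292)) points straight at the tick (273,366), so the stop is reset. Now the fin.

Emit:
move_arm([
  [7,-1,10,-1,0,0,1],
  [17,-3,20,-2,0,0,1],
  [27,-5,30,-3,0,0,1],
  [36,-6,38,-3,0,0,1],
  [36,-6,38,-3,0,0,1],
])

```text
time_s: 11.7
tcp_pos: [0.5957, -0.1506, 0.1177]
eef_rot: [0.44, 0.551, -0.45, 0.548]
contact_force: [-0.5, 0.1, -0.1]
grip_width: 0.0851
```

```bash
cat > look2.py <<'E'
import sys
from h import *
go((.598,-.138,float(sys.argv[2])),12.7)
f=grab_frame('side')
cv2.imwrite(sys.argv[1],cv2.resize(f[130:230,220:340],None,fx=6,fy=6,interpolation=2))
E
python3 look2.py pics/i1.png .07
```

```text
t 11.7 tcp [ 0.5957 -0.1506  0.1177] yaw 12.0 F [-0.5  0.1 -0.1] Tq [ 0.01  0.01 -0.06] w 0.0851 q [ 0.44  0.5  -0.4   1.75  0.24  0.95  0.15]
d mm [ 47.6   5.4 -12.1] rot [-0.7  0.3  0.7] rows 1.0
```

View pics/i1.png

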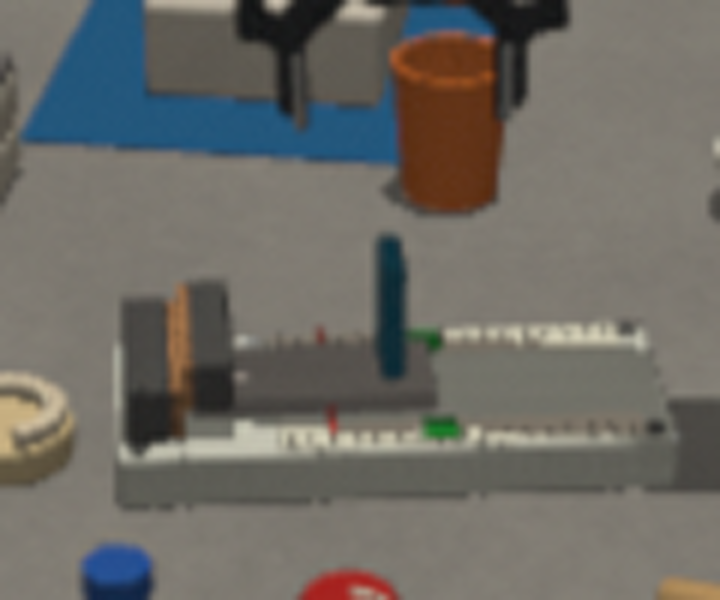

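Emit:
move_arm([
  [0,5,-12,-0.7,0,0,1],
  [15,6,-12,-0.7,0,0,1],
  [30,6,-12,-0.7,0,0,1],
  [40,6,-12,-0.7,0,0,1],
  [40,6,-12,-0.7,0,0,1],
])

```text
time_s: 12.25
tcp_pos: [0.5976, -0.137, 0.076]
eef_rot: [0.436, 0.554, -0.447, 0.55]
contact_force: [0.3, -0.3, -0.7]
grip_width: 0.0851
```

```bash
python3 look2.py pics/i2.png .027
```

```text
t 12.25 tcp [ 0.5976 -0.137   0.076 ] yaw 12.7 F [ 0.3 -0.3 -0.7] Tq [-0.04  0.03 -0.02] w 0.0851 q [ 0.41  0.55 -0.39  1.78  0.27  0.88  0.11]
d mm [49.   0.9  0.8] rot [0.  0.3 0.9] rows 1.0
```

View pics/i2.png

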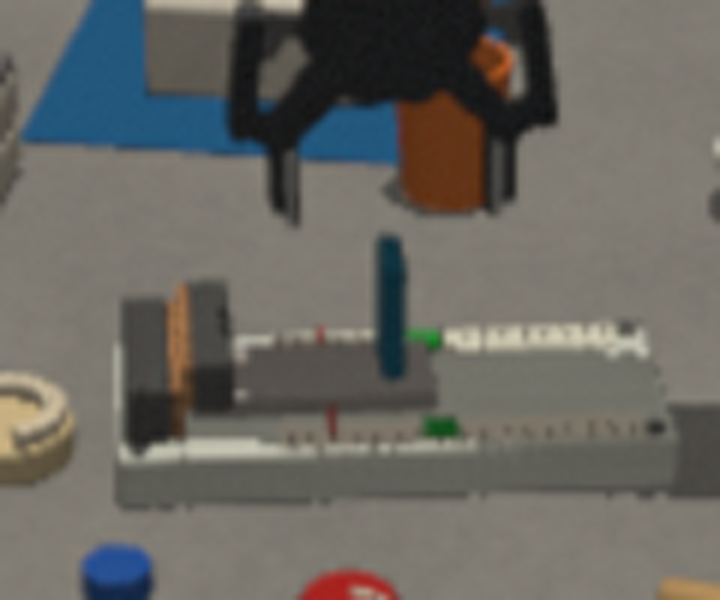

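The fingers (crop x 287 and 497) now sit centrally over the fin (x 391). Descend.

Emit:
move_arm([
  [12,1,1,0,0,0,1],
  [24,1,1,0,0,0,1],
  [36,1,1,0,0,0,1],
  [48,1,1,0,0,0,1],
  [48,1,1,0,0,0,1],
])

```text
time_s: 12.8
tcp_pos: [0.5973, -0.1381, 0.0268]
eef_rot: [0.436, 0.555, -0.447, 0.549]
contact_force: [-0.0, -0.0, 0.2]
grip_width: 0.0852
```

```bash
python3 look2.py pics/i3.png .027
```

```text
t 12.8 tcp [ 0.5973 -0.1381  0.0268] yaw 12.7 F [-0.  -0.   0.2] Tq [ 0.04 -0.04 -0.05] w 0.0852 q [ 0.39  0.61 -0.37  1.8   0.31  0.79  0.09]
d mm [-0.2  0.7  0.1] rot [0.  0.2 1. ] rows 0.1
```

View pics/i3.png

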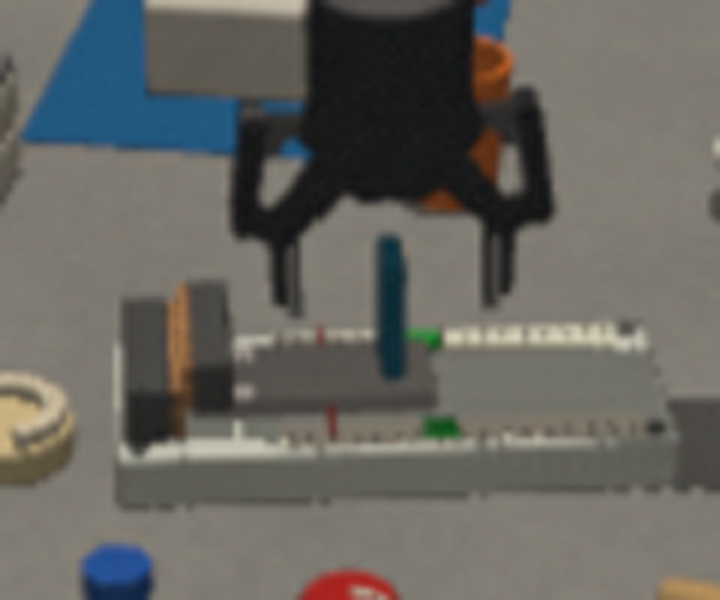

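Emit:
move_arm([
  [0,0,0,0,0,0,0],
  [0,0,0,0,0,0,0],
  [0,0,0,0,0,0,0],
  [0,0,0,0,0,0,0],
  [0,0,0,0,0,0,0],
], squeeze=60)

```text
time_s: 13.35
tcp_pos: [0.5981, -0.1382, 0.0282]
eef_rot: [0.436, 0.555, -0.447, 0.55]
contact_force: [-8.6, -2.6, 6.1]
grip_width: 0.0123
```

Emit:
move_arm([
  [0,0,0,0,0,0,0],
  [0,0,0,0,0,0,0],
])

```text
time_s: 13.55
tcp_pos: [0.5979, -0.1382, 0.0284]
eef_rot: [0.437, 0.554, -0.447, 0.55]
contact_force: [-4.7, 0.8, 2.5]
grip_width: 0.0114
```

```bash
python3 look2.py pics/i4.png .027
```

```text
t 13.55 tcp [ 0.5979 -0.1382  0.0284] yaw 12.7 F [-4.7  0.8  2.5] Tq [ 0.35 -0.3  -0.29] w 0.0114 q [ 0.39  0.61 -0.37  1.8   0.3   0.8   0.09]
d mm [ 1.4  0.2 -0.2] rot [-0.   0.2  0.9] rows 0.1
```

View pics/i4.png

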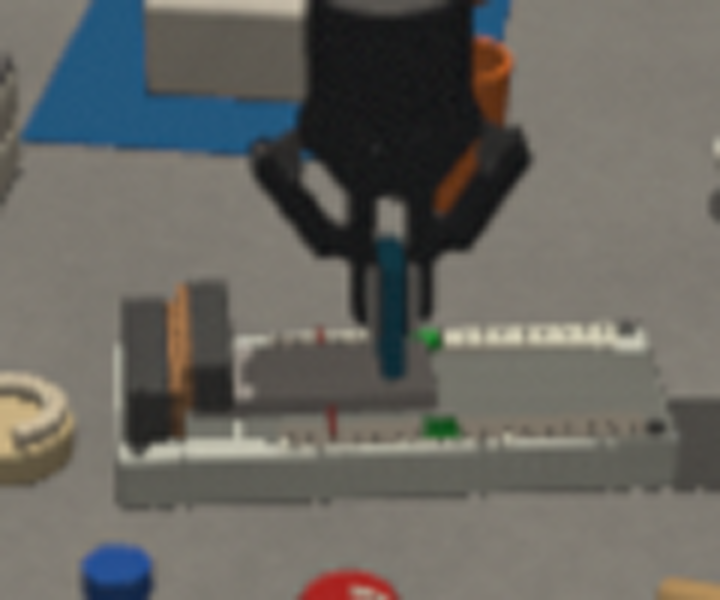

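The fin is gripped, 11.4 mm wide. Pull along -y of the tool, about 48 mm.

Emit:
move_arm([
  [0,-5,0,0,0,0,0],
  [0,-12,0,0,0,0,0],
  [0,-20,0,0,0,0,0],
  [0,-28,0,0,0,0,0],
  [0,-34,0,0,0,0,0],
])

```text
time_s: 14.1
tcp_pos: [0.5663, -0.1451, 0.0284]
eef_rot: [0.438, 0.554, -0.446, 0.551]
contact_force: [8.2, 0.8, -14.3]
grip_width: 0.0117
```

```bash
python3 look2.py pics/j1.png .027
```

```text
t 14.1 tcp [ 0.5663 -0.1451  0.0284] yaw 12.7 F [  8.2   0.8 -14.3] Tq [ 0.35 -2.42 -0.33] w 0.0117 q [ 0.42  0.57 -0.37  1.88  0.3   0.75  0.1 ]
d mm [ 1.1 32.5  0.1] rot [-0.   0.2  0.7] rows 0.6
```

View pics/j1.png

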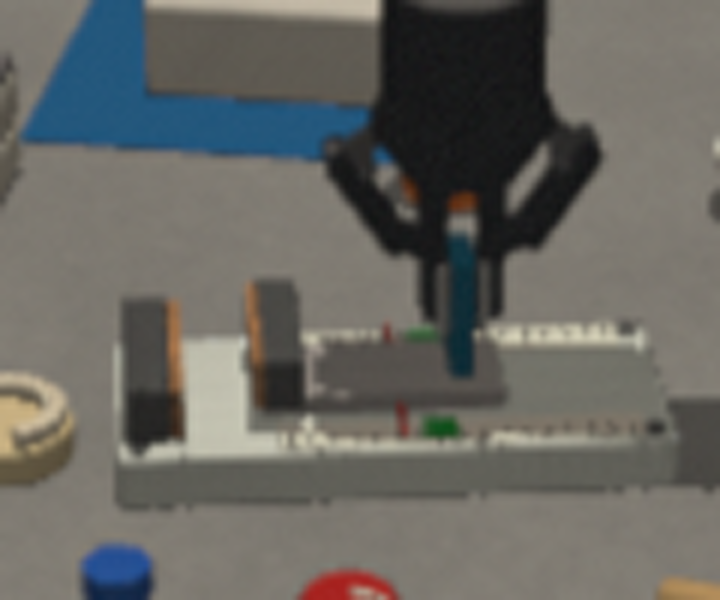

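Emit:
move_arm([
  [0.5,-5,0,0,0,0,0],
  [0.5,-10,0,0,0,0,0],
  [1,-15,0,0,0,0,0],
  [1,-15,0,0,0,0,0],
  [1,-15,0,0,0,0,0],
])

```text
time_s: 14.65
tcp_pos: [0.554, -0.1478, 0.0283]
eef_rot: [0.439, 0.552, -0.444, 0.552]
contact_force: [8.4, 2.1, -6.0]
grip_width: 0.0115
```

```bash
cat > chk.py <<'E'
import sys
from h import *
go((.598,-.138,.027),12.7)
f=grab_frame('side');c=f[185:215,260:320];cv2.imwrite(sys.argv[1],cv2.resize(c,None,fx=12,fy=12,interpolation=2))
t=grab_frame('top');cv2.imwrite(sys.argv[2],cv2.resize(t[150:270,270:390],None,fx=5,fy=5,interpolation=2))
X=np.array([np.cos(np.radians(12.7)),np.sin(np.radians(12.7))])
for nm,lo,hi in(("g",(50,100,50),(75,255,255)),("r",(0,90,50),(8,255,255))):
    for n,im,(y0,y1,x0,x1) in(("side",f,(180,215,260,330)),("top",t,(150,270,300,365))):
        for k in blobs(im[y0:y1,x0:x1],lo,hi,1)[0]:
            m=cv2.moments(k);u=np.array([m["m10"]/m["m00"]+x0,m["m01"]/m["m00"]+y0])
            P=onz(n,u,.028);print(nm,n,u.round(1),cv2.contourArea(k),"along mm",(P[:2]@X*1000).round(1),"across",(P[:2]@[-X[1],X[0]]*1000).round(1))
E
python3 chk.py pics/k1.png pics/k1t.png
```

```text
t 14.65 tcp [ 0.554  -0.1478  0.0283] yaw 12.7 F [ 8.4  2.1 -6. ] Tq [ 0.32 -1.84 -0.34] w 0.0115 q [ 0.44  0.56 -0.37  1.91  0.3   0.73  0.11]
d mm [ 1.1 45.1  0.2] rot [-0.   0.2  0.3] rows 0.9
g side [294. 201.] 4.0 along mm 528.1 across -229.2
g top [315.  220.5] 8.0 along mm 533.0 across -226.3
```

View pics/k1.png

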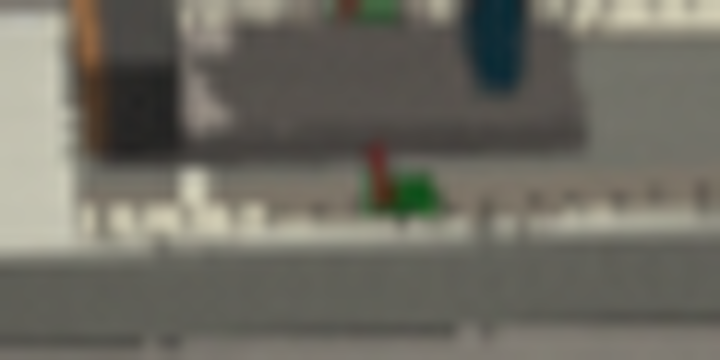

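View pics/k1t.png

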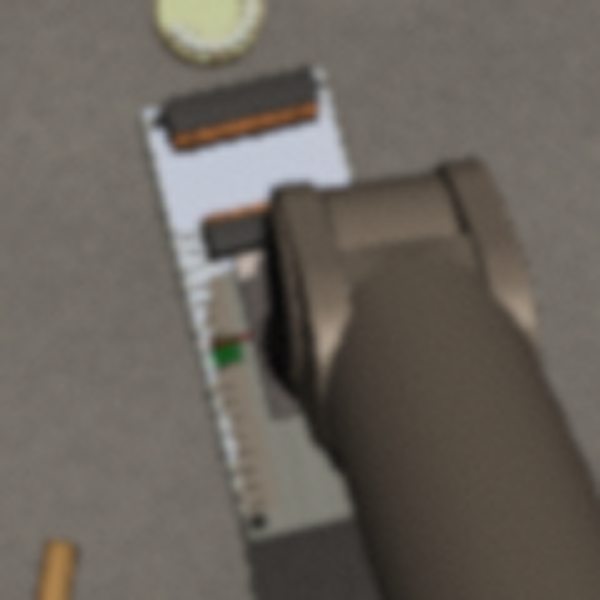

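The bar lies inside the green patch near its far edge. In the side crop it is at x≈383 and the green runs 365–438, so it is about 4–5 mm short of the centre. Pull about 5 mm more.

Emit:
move_arm([
  [0.5,-3,0,0,0,0,0],
  [0.5,-6,0,0,0,0,0],
  [0.5,-6,0,0,0,0,0],
  [0.5,-6,0,0,0,0,0],
])

```text
time_s: 15.15
tcp_pos: [0.551, -0.1484, 0.0284]
eef_rot: [0.44, 0.551, -0.443, 0.553]
contact_force: [8.2, 1.8, -6.3]
grip_width: 0.0115
```

```bash
python3 chk.py pics/k2.png pics/k2t.png
```

```text
t 15.15 tcp [ 0.551  -0.1484  0.0284] yaw 12.7 F [ 8.2  1.8 -6.3] Tq [ 0.15 -1.39 -0.38] w 0.0115 q [ 0.44  0.55 -0.38  1.92  0.3   0.72  0.11]
d mm [ 1.3 48.2  0.2] rot [0.  0.3 0. ] rows 1.0
g side [294.5 201. ] 2.0 along mm 526.7 across -229.1
g top [315.5 221. ] 3.0 along mm 531.2 across -227.4
```

View pics/k2.png

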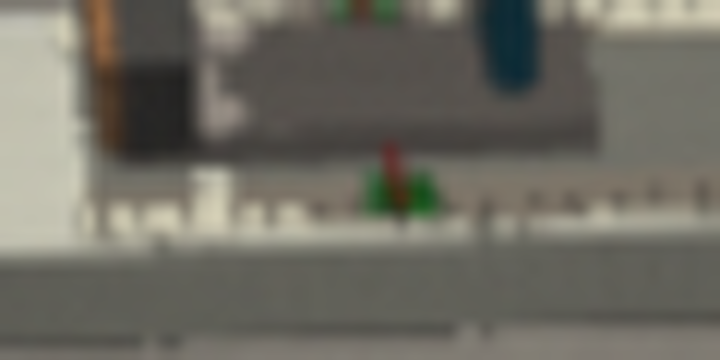

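View pics/k2t.png

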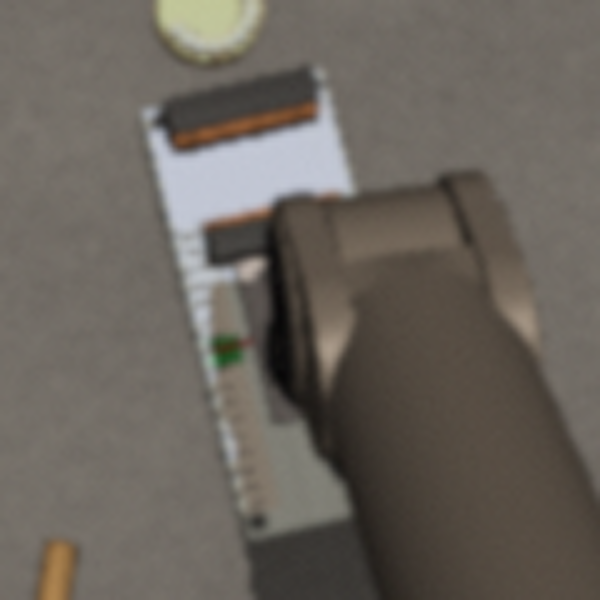

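The bar is centred in the green in both views (side crop bar x≈397, green 365–438, and the far patch likewise). Final check for steadiness and the bystanders, with no further move.

```bash
python3 -c "
from h import *
for i in range(3):
    f=grab_frame('side');o=get_obs();print(round(o['time_s'],2),o['tcp_pos'].round(4),o['dq'].round(4),o['contact_force'].round(1),round(o['grip_width'],4))
t=grab_frame('top');cv2.imwrite('pics/z_side.png',f);cv2.imwrite('pics/z_top.png',t)
cv2.imwrite('pics/z_crop.png',cv2.resize(f[185:215,260:320],None,fx=12,fy=12,interpolation=2))
"
```

```text
15.3 [ 0.551  -0.1484  0.0284] [-0.0013  0.0002 -0.0019 -0.0001 -0.0005 -0.0016 -0.0017] [ 8.7  1.4 -5.6] 0.0116
15.35 [ 0.551  -0.1484  0.0284] [-0.0006  0.0012  0.0009 -0.0012 -0.0002 -0.002   0.0008] [ 8.5  1.1 -5.1] 0.0113
15.4 [ 0.551  -0.1485  0.0284] [ 0.0008 -0.0005 -0.0008 -0.001  -0.0021  0.0004 -0.0001] [ 7.6  1.3 -5.7] 0.0115
```

View pics/z_side.png

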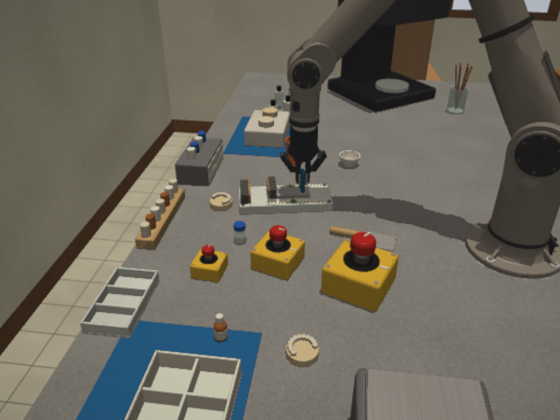

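View pics/z_top.png

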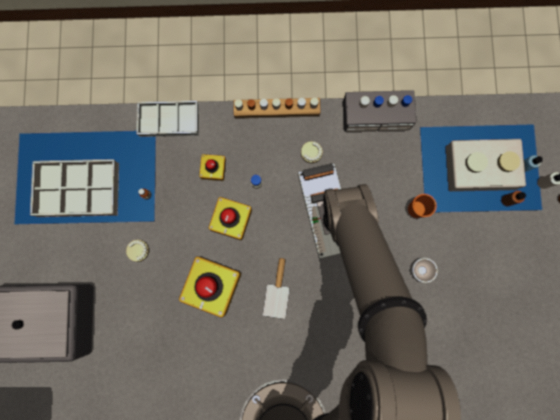

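View pics/z_crop.png

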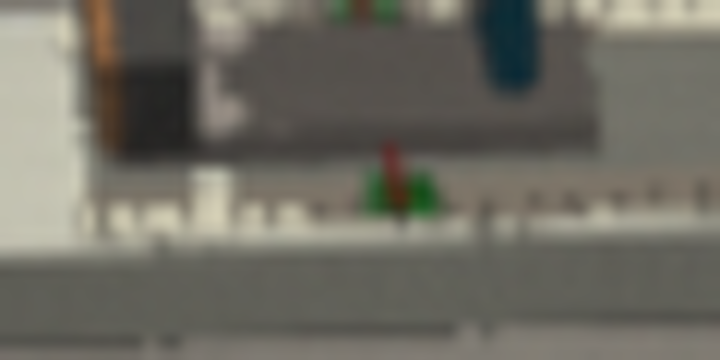

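The arm is steady, the bar is centred, and the bystanders stand where they were.

```bash
python3 -c "
from station import *
print(hand_in())"
```

```text
the job is handed in; nothing more can be done
None
```

The stop is reset and the clamp jaw is held open at the green mark. I handed the job in at about 15.4 s of the 53 s allowed.

- **Stop:** I chose the medium yellow box, which measured 101–102 mm. I pressed its head to the bottom stop (23 N, against 6 N for the spring alone), and it sprang back up. I then turned it clockwise until the torque levelled off at about 0.52 N m with the pads slipping, and let go. The top view shows the white line pointing at the tick.
- **Clamp:** I gripped the teal fin across its thickness at 60 N and pulled the jaw open about 48 mm, as measured beforehand. The last side and top pictures show the red bars centred in the green patches. The arm is still holding, with no drift over the last three readings.
- **Bystanders:** In the last views the models, jars, bowl, cup and spatula stand where they were.

**Checks that disagreed:**
- The closed fingertips really sit about 34 mm higher than the reported TCP. I found this from the side view and by touch, and allowed for it in both grips.
- The final automatic colour check did not detect the red bars, so I judged the centring from the pictures by eye.

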